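Reset the bread slicing guide to thin toast slices

ROBOT

A 6-joint arm with a two-finger parallel gripper is mounted at the origin on a cart in front of the work surface, level with it; the furniture and walls round the work are solid. World frame = base frame: x ahead of the robot, y to its left, z up, the work surface at z = 0. Lengths are in m, angles in rad, forces in N, time in s.
With the tool pointing down it reaches from about 0.3 to 0.775 m from the base axis. Payload 14.6 kg.
Tool frame: the origin (TCP) lies on the centre line of the jaws, within the pads' length; the fingertips stand ctrl.tcp_to_tips ahead of it and the grasp point (between the pads) lies 2 mm behind it (ctrl.tcp_to_tips is the distance from the TCP to the fingertips, in m); z points along the fingers, y is the line along which they close (so a half turn about z gives the same grasp; the last joint's range is limited). The gripper opens to 94 mm and grips with 3 to 60 N. Pads are 16 mm wide; open, the fingers measure 119 mm over their backs; the gripper's body (75 mm by 177 mm) begins 78 mm behind the grasp point.
Start: joints at [1.101, 0.3, 1.521, -0, 1.321, -0.067], TCP at [0.216, 0.506, 0.222] pointing down, gripper open.
Joint ranges: [-3.03, 3.03], [-0.79, 2.21], [0.23, 2.52], [-1.04, 4.18], [0, 3.07], [-2.55, 2.55]. Speed limits (rad/s): [2.22, 2.22, 2.57, 3.14, 3.14, 3.14].

INTERFACE

Orientations are given as [roll, pitch, yaw] about the fixed x, y, z axes, in that order (R = Rz(yaw) Ry(pitch) Rx(roll)).
In Python, from station import telemetry, viewer, hand_in, ctrl gives the robot as it stands.
- The arm moves only by the tool step_arm, never from a script. Its argument "plan" is a list of rows, each an object of numbers: "dx", "dy", "dz": the shift along the tool's x, y, z scaled (see below); "rx", "ry", "rz": the turn, a rotation vector about the tool's x, y, z scaled (see below); "claw": the closure, from 0 (fully open) to 1 (shut). In form: [{"dx": .., "dy": .., "dz": .., "rx": .., "ry": .., "rz": .., "claw": ..}, ...]. A call has 1 to 10 rows; each row shifts and turns the commanded pose from where the row before left it, along the tool's axes as they then stand; what a row does not reach is not made up. The controller multiplies each number of a shift by 0.1 m and each number of a turn by 90 degrees. A row lasts 1/10 s, in which the tool goes at most 50 mm and 8.59 degrees, less where a joint would pass 70% of its speed; a pose out of reach is approached as far as the arm can. A call with a number of a shift or a turn outside -1 to 1 is refused whole. A call with a gripper value outside its range is refused whole. The fingers move at their own pace and stop on an object; "grip_force" is the grip in N (left out, the last holds). Time passes only in rows, so rows that do not move let the fingers close. It gives the time, the measured TCP pose, the force, the opening and the grip force at its end, in the units of the state.
- telemetry.get_obs(): the state, without advancing time (a new reading comes with each control period).
- viewer.camera(name): name is "scene" or "top"; returns a dict with "img" (420x560x3 uint8, red, green, blue), "z_map" (420x560 float32, m along the optical axis (not along the pixel's ray), 0 where there is no reading), "fx", "fy", "cx", "cy" (pixels), "dist" ([k1, k2, p1, p2, k3] as OpenCV has them; the pictures are not rectified), "R" (3x3) and "t" (3): a world point X has camera coordinates R X + t. Camera axes: x right, y down, z forward; pixel columns grow to the right and rows downward; lengths in m; the calibration is good to about 2 mm. A picture is of the moment at which its call begins.
- hand_in(): hands the job in; it is judged then, once.
Trained networks look in a picture, given as the dict that the camera call returned (one of the last four; its "shot" number tells which), for a name from the list of things; names that differ only in an ending like _2 or _b are one class to them, and where a whole thing is asked for, a point or a joint stands for the part that bears it (a point fixed in the world has none). Each returns a list of dicts, best first, with "score" (0 to 1); they miss things now and then, are a little off and sometimes report something else, mostly with a low value. They report only what shows in the picture. A call takes as long as a camera call.
- viewer.recognise(target, picture): "rect" ([left, top, right, bottom] in pixels, round what is visible of it).
The state is a dict: "time_s": time; "qpos": joint angles; "joint_vel": joint speeds; "tau": joint torques, N m; "ee_pos": TCP position; "eef_rot": TCP orientation; "force": force on the tool from outside, world axes, zero at the start; "moment": the same for the moment, N m; "grip_width": finger opening in m; "grip_force": force on a finger pad.
Only numpy, scipy, OpenCV 4.12 (cv2) and the standard library are available. Lean on these libraries where they do the work, as an engineer would, in place of code of your own. Each camera call takes 0.05 s, during which the arm holds its last target. There are 200 camera calls.

TASK

The bread slicing guide is set too thick for the toaster. With a fingertip push the wings of its black wing nut round, anticlockwise from above, until the clamp lets go; then push the steel tab so that the stop slides towards the knife posts and its red pointer stands at the red line of the scale (12 mm slices), and push the wings round the other way until the nut is about as tight as it was. Push only: do not pinch or force the nut or the stop, and leave the things standing around where they are.

Things in the scene. Friction and masses are not known exactly. Their poses are not given: they have to be found in the camera images.
- guide: Bread slicing guide: pale wooden board 130 (x) by 300 (y), top 16 mm up, stuck fast to the worktop. Origin: centre of its underside, z up. Along y: loaf bed with rails 44 mm high (y -150 to -47), slotted knife posts at x = +/-55 (y -46 to -24, tops at 94), sliding stop, stud with wing nut (y = 62), tab of the stop. Scale on the -x side of the foot: a line each 4 mm, the longer red one at 12 mm.
- stud (a point): Point on the fixed upright stud's axis (guide x = 0, y = 62 mm), 48 mm over the worktop, at mid height of the wings; axes as guide. The stud ends in a steel cap, 13 mm across, 75 mm over the worktop, that keeps the nut on. Black wing nut: wings 66 mm from tip to tip, 6.5 mm thick, 36 to 57 mm over the worktop at nut angle 0 (0.4 mm higher per rad of loosening); hub 21 mm across.
- wing_nut (a joint): Angle of the nut in rad, positive anticlockwise from above (loosening): a wing points at this angle, and one at this + pi, from the guide's x axis. Above 0 the stop is free; at 0 the rubber washer touches the foot; below, it clamps ever harder. Starts at -4.6 to -3.8; tight is below -3.2; end stops -5.4 and 4.5. Turns with 0.03 to 0.07 N m (1 to 3 N on a wing), stays where left.
- slice_stop (a joint): Setting of the stop in m = slice thickness = gap from the white stop plate to the knife posts; grows along the guide's +y, away from the posts. Starts at 0.028 to 0.037; the red line is 0.012; ends of travel 0 and 0.040. Free, it slides with about 1.5 N and stays where left. Steel foot 50 mm wide, top 24 mm over the worktop.
- plate (a point): Centre of the top edge of the white stop plate, 68 mm over the worktop; plate 96 mm wide (x), 8 mm thick (y), its outer (+y) side at guide y = -16 mm + setting; on that side a steel bracket, 50 mm wide, reaches to y = -12 mm + setting. Moves with the stop; axes as guide.
- tab (a point): Centre of the outer (+y) face of the steel tab at the stop's free end, 38 mm over the worktop, at guide y = 113 mm + setting; tab 50 mm wide (x), 7 mm thick (y), top 48 mm over the worktop. Axes as guide. Push it along the guide's -y to thin the slices. (Wall cupboards hang over the back of the worktop: x > 0.62 m, z > 0.55 m.)
- tea_tin: small green lacquered tin with a pale lid, 62 mm across, 67 high (mm); loose bystander, origin at the centre of its underside
- clothes_peg: pink clothes peg, 72x15x12 (mm); loose bystander, origin at the centre of its underside
- lemon: lemon, 76x56x55 (mm); loose bystander, origin at the centre of its underside
- garlic: garlic bulb, 56 across (mm); loose bystander, origin at the centre of its underside
- egg_timer: red and white wind-up egg timer, 63 across, 58 high (mm); loose bystander, origin at the centre of its underside
- spice_jar: spice jar with a red cap, 45 across, 106 high (mm); loose bystander, origin at the centre of its underside
- teaspoon: teaspoon, 130 long (mm); loose bystander, origin at the centre of its underside

How it is judged:
On the way, in this order (a step that is already met when the one before it is completed fails the run):
1. the wing nut is loosened until its washer no longer presses on the stop's foot, the stop still at its old setting (value of joint wing_nut above 0.05 rad and value of joint slice_stop above 0.022 m), for 0.2 s.
2. with the nut still loose, the stop is pushed to the red line (12 mm, within 4 mm) (value of joint wing_nut above 0 rad and value of joint slice_stop between 0.008 and 0.016 m), for 0.2 s.
At the end, for the whole second after the job is handed in: The wing nut is turned back to below -3.2 rad (tight) and at rest, and the stop stands at 12 mm within 4 mm (value of joint wing_nut below -3.2 rad and value of joint slice_stop between 0.008 and 0.016 m and velocity of joint wing_nut between -0.1 and 0.1 rad/s and velocity of joint slice_stop between -0.005 and 0.005 m/s); the robot touches nothing.
It fails at once if the wing nut is pinched or forced (more than 30 N between fingers and nut) (contact force between the fingers and wing_nut above 30 N).
It fails at once if the stop is pinched or forced (more than 30 N between fingers and stop) (contact force between the fingers and slice_stop above 30 N).
It fails at once if a thing standing around is moved by more than 25 mm or lifted (distance of any of tea_tin, clothes_peg, lemon, garlic, egg_timer, spice_jar, teaspoon from where it was at the start of the episode above 0.025 m).
It also fails if it takes over 64 s, if anything falls off the work surface, if the arm or the gripper's body presses on something with over 40 N, if the wrist force passes 120 N, or if a joint passes its speed limit or range.

## Working session

There is one attempt and no reset: what is moved stays moved. The work goes in short steps, Python scripts to look and compute and a tool call to move; the robot and the scene stay as the last step left them, time stands still between calls to the robot, and variables do not carry over. Pictures are saved under pics/ and viewed, at most 10 in all, crops included, and the job is handed in when it is done.

Besides the shell and the picture viewer there is one more tool, called in YAML: its name, and indented under it one key for each argument. step_arm: Moves the arm, as the interface text tells. Shifts and turns lie within -1 to 1; 1 stands for 0.1 m of shift or 90 degrees of turn. Its arguments: {"type":"object","properties":{"plan":{"type":"array"},"grip_force":{"type":"number"}},"required":["plan"]}

```bash
ls; mkdir -p pics
python3 - <<'E'
from station import telemetry, viewer, ctrl
import cv2, numpy as np, pickle
print(ctrl.tcp_to_tips); print(telemetry.get_obs())
ims=[]
for n in("top","scene"):
    c=viewer.camera(n); pickle.dump(c,open(n+".pkl","wb")); cv2.imwrite(f"pics/{n}0.png",c["img"][:,:,::-1])
    print(n,c["fx"],c["dist"],(-c["R"].T@c["t"]).round(3),c["R"].round(2).tolist())
    for t in ["guide","wing_nut","slice_stop","tea_tin","clothes_peg","lemon","garlic","egg_timer","spice_jar","teaspoon"]:
        r=viewer.recognise(t,c); print(t,[(np.round(q["rect"]).tolist(),round(q["score"],2)) for q in r[:2]])
E
```

```text
pics
0.017
{'time_s': 0.0, 'qpos': array([ 1.10137968e+00,  3.00501765e-01,  1.52156822e+00,  3.34849998e-05,
        1.32072310e+00, -6.66225402e-02]), 'joint_vel': array([-0.00047943,  0.00239967, -0.0019522 , -0.00117627, -0.00353785,
        0.00164178]), 'tau': array([ 2.02397270e-03, -5.31799865e+01, -3.52745569e+01,  7.08735734e-02,
        2.44694244e-02, -9.53062158e-05]), 'ee_pos': array([0.21549078, 0.50576263, 0.22187495]), 'eef_rot': array([-3.14039705e+00, -1.12277950e-04,  2.73879017e+00]), 'force': array([0.44351504, 0.38035005, 1.6524814 ]), 'moment': array([ 0.07377098, -0.00926136,  0.02169045]), 'grip_force': 0.0, 'grip_width': 0.0941177239959997}
top 479.1852188001056 [-0.06493981  0.          0.          0.          0.        ] [0.43  0.035 1.321] [[-0.02, -1.0, -0.0], [-0.99, 0.02, -0.1], [0.1, -0.0, -1.0]]
guide [([209.0, 220.0, 325.0, 269.0], 0.92), ([210.0, 229.0, 264.0, 261.0], 0.75)]
wing_nut [([246.0, 243.0, 253.0, 245.0], 0.44)]
slice_stop [([211.0, 228.0, 263.0, 260.0], 0.73), ([377.0, 253.0, 405.0, 268.0], 0.73)]
tea_tin [([235.0, 191.0, 262.0, 217.0],
[... 433 characters left out ...]
-0.05491542  0.          0.          0.          0.        ] [ 0.05  -0.945  0.851] [[0.89, -0.46, 0.0], [-0.26, -0.5, -0.82], [0.38, 0.73, -0.57]]
guide [([211.0, 197.0, 281.0, 262.0], 0.68)]
wing_nut [([224.0, 193.0, 257.0, 227.0], 0.44)]
slice_stop [([219.0, 190.0, 259.0, 226.0], 0.88)]
tea_tin [([261.0, 191.0, 280.0, 213.0], 0.75), ([272.0, 160.0, 283.0, 177.0], 0.4)]
clothes_peg [([273.0, 230.0, 286.0, 242.0], 0.38)]
lemon [([189.0, 168.0, 211.0, 183.0], 0.56)]
garlic [([269.0, 272.0, 289.0, 314.0], 0.64), ([238.0, 160.0, 250.0, 177.0], 0.44)]
egg_timer [([267.0, 158.0, 284.0, 174.0], 0.65)]
spice_jar [([270.0, 270.0, 287.0, 313.0], 0.62)]
teaspoon [([263.0, 302.0, 279.0, 343.0], 0.52)]
```

Run:
```python
import cv2
a=cv2.imread("pics/top0.png")[140:290,125:435]; cv2.imwrite("pics/topc.png",cv2.resize(a,None,fx=2.58,fy=2.58,interpolation=cv2.INTER_CUBIC))
a=cv2.imread("pics/scene0.png")[150:350,170:310]; cv2.imwrite("pics/scenec.png",cv2.resize(a,None,fx=3,fy=3,interpolation=cv2.INTER_CUBIC))
```

```text
(no output)
```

View pics/topc.png

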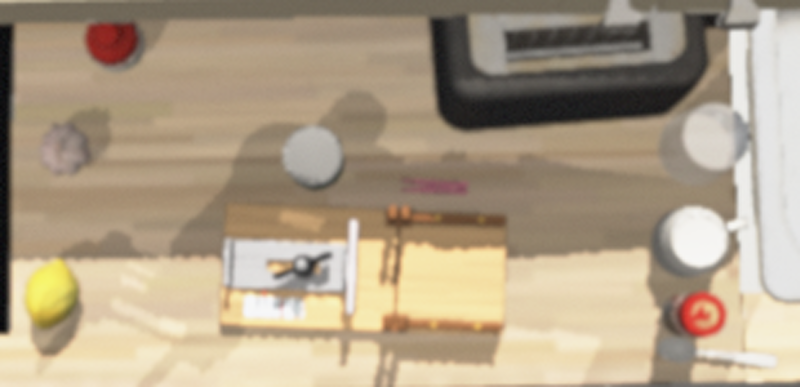

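View pics/scenec.png

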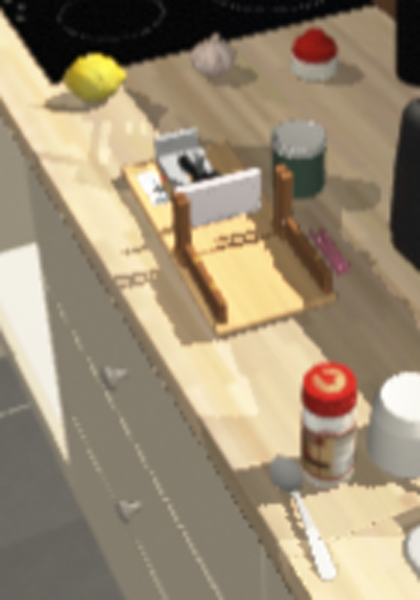

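The top view (crop = 2.58×, offset 125,140) shows the guide at about (220–508, 205–335). The nut cap is near (303,265), and one wing points right and slightly up, towards guide −y. The tab is at (230,265), the plate at (352,268) and the tea tin at (313,157). The scene view confirms this: guide +y points to world +y, and the peg and tin stand on the +x side.

Next I fit the guide pose to the depth map.

```bash
cat > h.py <<'E'
import cv2, numpy as np
def cloud(c):
    H,W=c["z_map"].shape; v,u=np.mgrid[:H,:W]; z=c["z_map"].ravel().astype(float)
    K=np.array([[c["fx"],0,c["cx"]],[0,c["fy"],c["cy"]],[0,0,1]])
    n=cv2.undistortPoints(np.stack([u.ravel(),v.ravel()],1).astype(np.float64)[:,None],K,np.array(c["dist"]))[:,0]
    P=np.c_[n*z[:,None],z]; X=(P-c["t"])@c["R"]; X[z==0]=np.nan
    return X.reshape(H,W,3)
def ray(c,u,v,h):
    K=np.array([[c["fx"],0,c["cx"]],[0,c["fy"],c["cy"]],[0,0,1]])
    n=cv2.undistortPoints(np.array([[[u,v]]],float),K,np.array(c["dist"]))[0,0]
    d=c["R"].T@np.r_[n,1]; o=-c["R"].T@c["t"]; return (o+d*(h-o[2])/d[2])
def px(c,X):
    K=np.array([[c["fx"],0,c["cx"]],[0,c["fy"],c["cy"]],[0,0,1]])
    return cv2.projectPoints(np.array(X,float).reshape(-1,1,3),cv2.Rodrigues(np.array(c["R"]))[0],np.array(c["t"],float),K,np.array(c["dist"]))[0][:,0]
def g2w(g,p): # g=(x,y,yaw)
    c,s=np.cos(g[2]),np.sin(g[2]); return np.array([g[0]+c*p[0]-s*p[1],g[1]+s*p[0]+c*p[1],p[2] if len(p)>2 else 0])
E
python3 - <<'E'
import pickle,numpy as np; from h import *; from scipy.optimize import differential_evolution as DE
t=pickle.load(open("top.pkl","rb")); X=cloud(t)
for n,(a,b),h in [("cap",(303,265),.075),("c1",(228,205),.016),("c2",(220,330),.016),("post+",(400,213),.094),("post-",(397,323),.094),("tin",(313,157),.067)]:
    u,v=a/2.58+125,b/2.58+140; print(n,ray(t,u,v,h).round(4),X[int(v+.5),int(u+.5)].round(3))
P=X[210:290,195:345].reshape(-1,3); P=P[np.isfinite(P).all(1)]
def model(gx,gy,s):
    z=np.zeros_like(gx); ax=abs(gx)
    def box(m,h): z[m]=np.maximum(z[m],h)
    box((ax<.065)&(abs(gy)<.15),.016); box((ax>.05)&(ax<.06)&(gy>-.15)&(gy<-.047),.044)
    box((abs(ax-.055)<.006)&(gy>-.046)&(gy<-.024),.094)
    box((ax<.048)&(gy<-.016+s)&(gy>-.024+s),.068); box((ax<.025)&(gy>-.016+s)&(gy<.113+s),.024)
    box((ax<.025)&(gy<.113+s)&(gy>.106+s),.048); box(np.hypot(gx,gy-.062)<.0065,.075)
    return z
def cost(p):
    d=P[:,:2]-p[:2]; c,s=np.cos(p[2]),np.sin(p[2]); gx=c*d[:,0]+s*d[:,1]; gy=-s*d[:,0]+c*d[:,1]
    far=(abs(gx)>.085)&(gx>0)
    r=np.minimum(abs(model(gx,gy,p[3])-P[:,2]),.02); r[far]=0; return r.mean()
r=DE(cost,[(.3,.5),(-.1,.15),(-.3,.3),(.025,.04)],seed=1,popsize=25,maxiter=120,tol=1e-8)
print(r.x,r.fun); g=r.x[:3]; np.save("g.npy",r.x)
for n,p in [("cap",(0,.062,.075)),("c1",(.065,.15,.016)),("c2",(-.065,.15,.016)),("post+",(.055,-.035,.094)),("post-",(-.055,-.035,.094)),("plate",(0,-.020+r.x[3],.068)),("tab",(0,.11+r.x[3],.048))]:
    w=g2w(g,p); q=px(t,w)[0]; print(n,w.round(4),((q-[125,140])*2.58).round(1))
E
```

```text
cap [0.4822 0.125  0.075 ] [0.481 0.126 0.076]
c1 [0.5497 0.2081 0.016 ] [0.551 0.209 0.014]
c2 [0.4179 0.2175 0.016 ] [0.418 0.22  0.004]
post+ [0.5313 0.0264 0.094 ] [0.536 0.026 0.025]
post- [0.4223 0.0315 0.094 ] [0.423 0.031 0.09 ]
tin [0.5927 0.114  0.067 ] [0.592 0.114 0.073]
[ 0.30000729 -0.09999447  0.2199691   0.03795126] 0.00032290835136607903
cap [ 0.2865 -0.0395  0.075 ] [470.9 458.4]
c1 [0.3307 0.0606 0.016 ] [370.6 411. ]
c2 [0.2038 0.0322 0.016 ] [400.1 533.6]
post+ [ 0.3613 -0.1222  0.094 ] [554.1 382. ]
post- [ 0.254  -0.1462  0.094 ] [581.7 491.7]
plate [ 0.2961 -0.0825  0.068 ] [513.1 447. ]
tab [0.2677 0.0444 0.048 ] [387.1 475.6]
```

Run:
```python
import pickle,numpy as np; from h import *; from scipy.optimize import differential_evolution as DE
t=pickle.load(open("top.pkl","rb")); X=cloud(t); C=t["img"].reshape(-1,3)
Q=X.reshape(-1,3); m=np.isfinite(Q).all(1)&(abs(Q[:,0]-.478)<.11)&(abs(Q[:,1]-.063)<.2)&(np.hypot(Q[:,0]-.592,Q[:,1]-.114)>.045); P=Q[m]
def model(gx,gy,s):
    z=np.zeros_like(gx); ax=abs(gx)
    def box(m,h): z[m]=np.maximum(z[m],h)
    box((ax<.065)&(abs(gy)<.15),.016); box((ax>.05)&(ax<.06)&(gy>-.15)&(gy<-.047),.044)
    box((abs(ax-.055)<.006)&(gy>-.046)&(gy<-.024),.094)
    box((ax<.048)&(gy<-.016+s)&(gy>-.024+s),.068); box((ax<.025)&(gy>-.016+s)&(gy<.113+s),.024)
    box((ax<.025)&(gy<.113+s)&(gy>.106+s),.048); box(np.hypot(gx,gy-.062)<.0065,.075)
    return z
def cost(p):
    d=P[:,:2]-p[:2]; c,s=np.cos(p[2]),np.sin(p[2]); gx=c*d[:,0]+s*d[:,1]; gy=-s*d[:,0]+c*d[:,1]
    return np.minimum(abs(model(gx,gy,p[3])-P[:,2]),.02).mean()
r=DE(cost,[(.46,.5),(.04,.085),(-.2,.05),(.025,.042)],seed=1,popsize=25,maxiter=120,tol=1e-8)
print(r.x,r.fun); g=r.x[:3]; np.save("g.npy",r.x)
for n,p in [("cap",(0,.062,.075)),("c1",(.065,.15,.016)),("c2",(-.065,.15,.016)),("post+",(.055,-.035,.094)),("post-",(-.055,-.035,.094)),("plate",(0,-.020+r.x[3],.068)),("tab",(0,.11+r.x[3],.048))]:
    w=g2w(g,p); q=px(t,w)[0]; print(n,w.round(4),((q-[125,140])*2.58).round(1))
# wing: dark pixels near the stud
S=g2w(g,(0,.062)); 
V,U=np.mgrid[:420,:560]; R=np.array([ray(t,u,v,.055)[:2]-S[:2] for u,v in zip(U[230:256,230:260].ravel(),V[230:256,230:260].ravel())])
I=t["img"][230:256,230:260].reshape(-1,3).max(1); k=(I<75)&(np.hypot(*R.T)<.036)
A=R[k]; print(k.sum(),A.mean(0)); w,v=np.linalg.eigh(np.cov(A.T)); a=np.arctan2(v[1,1],v[0,1])-g[2]
print("wing angle mod pi",a%np.pi-2*np.pi, (a%np.pi)-np.pi, np.degrees(a%np.pi),w**.5)
```

```text
[ 0.48139384  0.06603698 -0.05852779  0.03065034] 0.0029683569391240226
cap [0.485  0.1279 0.075 ] [300.1 262.2]
c1 [0.5551 0.212  0.016 ] [224.3 200.1]
c2 [0.4253 0.2196 0.016 ] [218. 323.]
post+ [0.5343 0.0279 0.094 ] [398.4 210.1]
post- [0.4244 0.0343 0.094 ] [394.1 320.9]
plate [0.482  0.0767 0.068 ] [351.2 264.5]
tab [0.4896 0.2064 0.048 ] [225.9 260.3]
14 [-0.00551034 -0.0059376 ]
wing angle mod pi -3.7259583593460617 -0.5843657057562686 146.5183113679821 [0.00199843 0.0059479 ]
```

Run:
```python
import pickle,numpy as np; from h import *
g=np.load("g.npy"); s=g[3]; out=[]
for n,(u0,v0,w,h) in [("top",(205,215,62,50)),("scene",(205,185,62,50))]:
    c=pickle.load(open(n+".pkl","rb")); k=9 if n=="top" else 9
    k=6.4
    im=cv2.resize(c["img"][v0:v0+h,u0:u0+w,::-1],None,fx=k,fy=k,interpolation=cv2.INTER_CUBIC)
    f=lambda p:tuple(((px(c,g2w(g,p))[0]-[u0,v0]+.5)*k).astype(int).tolist())
    for p,col in [((0,.062,.075),(0,0,255)),((-.048,-.016+s,.068),(255,0,0)),((.048,-.016+s,.068),(255,0,0)),((.025,.113+s,.048),(0,200,0)),((-.025,.113+s,.048),(0,200,0)),((.065,.15,.016),(255,0,255)),((-.065,.15,.016),(255,0,255)),((-.055,-.035,.094),(255,255,0)),((.055,-.035,.094),(255,255,0))]:
        cv2.circle(im,f(p),2,col,-1)
    out.append(im)
cv2.imwrite("pics/ov.png",np.hstack(out)); print(out[0].shape)
```

```text
(320, 397, 3)
```

View pics/ov.png

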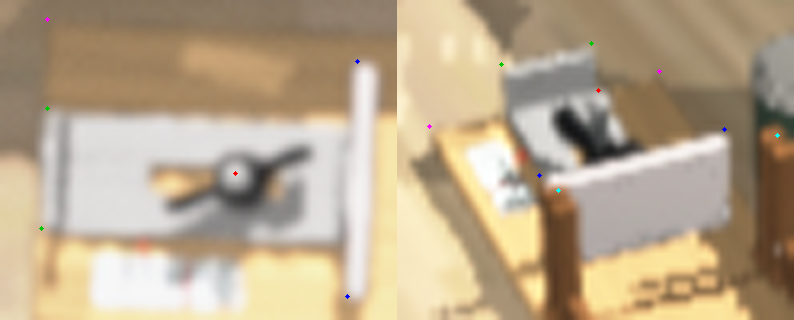

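The overlay shows the fit is about 1 px off: cap marked at (235,173) but seen at (241,174), and the scene marks sit about 8 px up-left. The wing ends are at (172,205) and (307,153), so the nut is at about −4.3 rad. I'll refine with a joint fit of both cameras.

Run:
```python
import pickle,numpy as np; from h import *; from scipy.optimize import least_squares as LS
T=pickle.load(open("top.pkl","rb"));S=pickle.load(open("scene.pkl","rb"))
pt=lambda s:{"cap":(0,.062,.075),"ta":(.025,.113+s,.048),"tb":(-.025,.113+s,.048),"pa":(.048,-.016+s,.068),"pb":(-.048,-.016+s,.068),"b":(.065,.15,.016),"po":(-.055,-.035,.094)}
top={"cap":(241,174),"ta":(47,112),"tb":(41,236),"pa":(356,63),"pb":(346,295),"b":(49,24)}
sc={"tb":(504,71),"ta":(595,51),"pb":(545,181),"pa":(726,136),"po":(560,195)}
def f(p,sep=0):
    r=[];q=pt(p[3])
    for c,d,o,u0,w in((T,top,0,(205,215),1),(S,sc,397,(205,185),.7)):
        for k,(a,b) in d.items(): r.append(w*(px(c,g2w(p,q[k]))[0]-[(a-o)/6.4-.5+u0[0],b/6.4-.5+u0[1]]))
    return np.array(r)
r=LS(lambda p:f(p).ravel(),np.load("g.npy"),loss="soft_l1"); print(r.x.round(4)); print(f(r.x).round(1).tolist())
g=r.x;np.save("g.npy",g); print("stud",g2w(g,(0,.062)),"tab",g2w(g,(0,.113+g[3])),"depth-only s")
```

```text
[ 0.4816  0.0641 -0.0459  0.0322]
[[-0.1, 0.1], [0.0, 0.0], [0.2, -0.6], [0.1, -0.2], [0.6, 0.3], [0.2, -0.1], [-0.5, -0.6], [-0.7, -0.7], [-0.5, -0.5], [-0.2, -0.7], [0.2, -0.2]]
stud [0.48445818 0.12607728 0.        ] tab [0.4882796  0.20920259 0.        ] depth-only s
```

step_arm:
  plan:
    - {"rz": 0.0862, "claw": 1}
    - {"rz": 0.0862, "claw": 1}
    - {"rz": 0.0862, "claw": 1}
    - {"rz": 0.0862, "claw": 1}
    - {"rz": 0.0862, "claw": 1}
    - {"rz": 0.0862, "claw": 1}
    - {"rz": 0.0862, "claw": 1}
    - {"rz": 0.0862, "claw": 1}
    - {"rz": 0.0862, "claw": 1}
    - {"claw": 1}
  grip_force: 5

```text
$.plan[0]: bad value
```

step_arm:
  plan:
    - {"dx": 0, "dy": 0, "dz": 0, "rx": 0, "ry": 0, "rz": 0.0862, "claw": 1}
    - {"dx": 0, "dy": 0, "dz": 0, "rx": 0, "ry": 0, "rz": 0.0862, "claw": 1}
    - {"dx": 0, "dy": 0, "dz": 0, "rx": 0, "ry": 0, "rz": 0.0862, "claw": 1}
    - {"dx": 0, "dy": 0, "dz": 0, "rx": 0, "ry": 0, "rz": 0.0862, "claw": 1}
    - {"dx": 0, "dy": 0, "dz": 0, "rx": 0, "ry": 0, "rz": 0.0862, "claw": 1}
    - {"dx": 0, "dy": 0, "dz": 0, "rx": 0, "ry": 0, "rz": 0.0862, "claw": 1}
    - {"dx": 0, "dy": 0, "dz": 0, "rx": 0, "ry": 0, "rz": 0.0862, "claw": 1}
    - {"dx": 0, "dy": 0, "dz": 0, "rx": 0, "ry": 0, "rz": 0.0862, "claw": 1}
    - {"dx": 0, "dy": 0, "dz": 0, "rx": 0, "ry": 0, "rz": 0.0862, "claw": 1}
    - {"dx": 0, "dy": 0, "dz": 0, "rx": 0, "ry": 0, "rz": 0, "claw": 1}
  grip_force: 5

```text
time_s: 2.1
ee_pos: [0.2156, 0.506, 0.2224]
eef_rot: [-3.142, 0.0, 1.518]
force: [-0.4, -0.1, -0.7]
grip_width: 0.0172
grip_force: 0.0
```

step_arm:
  plan:
    - {"dx": -0.37, "dy": 0.33, "dz": 0, "rx": 0, "ry": 0, "rz": 0, "claw": 1}
    - {"dx": -0.37, "dy": 0.33, "dz": 0, "rx": 0, "ry": 0, "rz": 0, "claw": 1}
    - {"dx": -0.37, "dy": 0.33, "dz": 0, "rx": 0, "ry": 0, "rz": 0, "claw": 1}
    - {"dx": -0.37, "dy": 0.33, "dz": 0, "rx": 0, "ry": 0, "rz": 0, "claw": 1}
    - {"dx": -0.37, "dy": 0.33, "dz": 0, "rx": 0, "ry": 0, "rz": 0, "claw": 1}
    - {"dx": -0.37, "dy": 0.33, "dz": 0, "rx": 0, "ry": 0, "rz": 0, "claw": 1}
    - {"dx": -0.37, "dy": 0.33, "dz": 0, "rx": 0, "ry": 0, "rz": 0, "claw": 1}
    - {"dx": -0.37, "dy": 0.33, "dz": 0, "rx": 0, "ry": 0, "rz": 0, "claw": 1}
    - {"dx": -0.37, "dy": 0.33, "dz": 0, "rx": 0, "ry": 0, "rz": 0, "claw": 1}
    - {"dx": 0, "dy": 0.05, "dz": 0, "rx": 0, "ry": 0, "rz": 0, "claw": 1}

```text
time_s: 3.1
ee_pos: [0.5026, 0.1541, 0.2222]
eef_rot: [3.141, 0.001, 1.52]
force: [0.5, -0.0, 0.7]
grip_width: 0.001
grip_force: 0.0
```

step_arm:
  plan:
    - {"dx": 0.04, "dy": -0.02, "dz": 0.3, "rx": 0, "ry": 0, "rz": 0, "claw": 1}
    - {"dx": 0, "dy": 0, "dz": 0.4, "rx": 0, "ry": 0, "rz": 0, "claw": 1}
    - {"dx": 0, "dy": 0, "dz": 0.4, "rx": 0, "ry": 0, "rz": 0, "claw": 1}
    - {"dx": 0, "dy": 0, "dz": 0.1, "rx": 0, "ry": 0, "rz": 0, "claw": 1}
    - {"dx": 0, "dy": 0, "dz": 0, "rx": 0, "ry": 0, "rz": 0, "claw": 1}

```text
time_s: 3.6
ee_pos: [0.4981, 0.1625, 0.102]
eef_rot: [-3.14, 0.001, 1.523]
force: [-0.4, 0.5, 0.5]
grip_width: 0.0003
grip_force: 0.0
```

```bash
cat > look.py <<'E'
import sys,pickle; from h import *; from station import viewer,telemetry
g=np.load("g.npy"); o=telemetry.get_obs(); e=np.array(o["ee_pos"]); out=[]
for n,(u0,v0) in [("top",(205,205)),("scene",(205,170))]:
    c=viewer.camera(n); k=6.4; pickle.dump(c,open(n+"n.pkl","wb"))
    im=cv2.resize(c["img"][v0:v0+70,u0:u0+62,::-1],None,fx=k,fy=k,interpolation=cv2.INTER_CUBIC)
    f=lambda w:tuple(((px(c,w)[0]-[u0,v0]+.5)*k).astype(int).tolist())
    cv2.circle(im,f(e-[0,0,.017]),2,(0,0,255),-1); cv2.circle(im,f(g2w(g,(0,.062,.075))),2,(0,255,0),-1)
    out.append(im)
cv2.imwrite(f"pics/{sys.argv[1]}.png",np.hstack(out))
d=e[:2]-g2w(g,(0,.062))[:2]; a=g[2]; print("tool rel stud, guide axes mm",1e3*(np.cos(a)*d[0]+np.sin(a)*d[1]),1e3*(-np.sin(a)*d[0]+np.cos(a)*d[1]),e[2]-.017)
E
python3 look.py n1
```

```text
tool rel stud, guide axes mm 11.948171427604022 36.97058738851673 0.08495569375609559
```

View pics/n1.png

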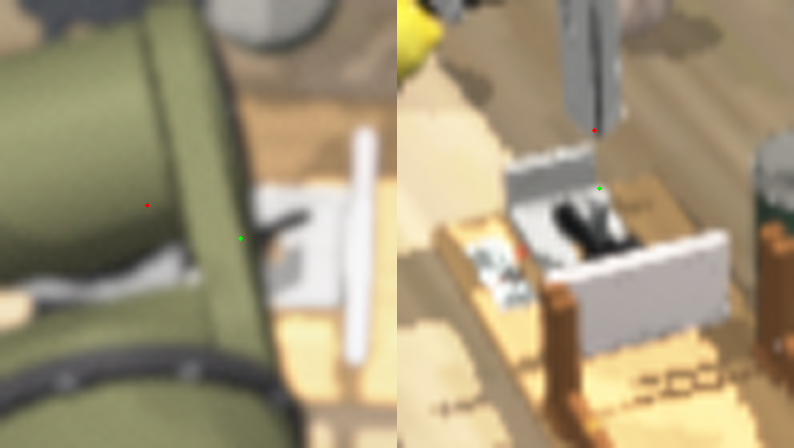

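```bash
cat > path.py <<'E'
import sys,numpy as np
# block centre (guide mm rel. stud) when pushing a wing at angle phi; sgn +1 ccw, -1 cw
def pos(phi,sgn,r=25,gap=0):
    p=np.radians(phi); u=np.array([np.cos(p),np.sin(p)]); n=sgn*np.array([-u[1],u[0]])
    return r*u-n*(abs(n[0])*12.5+abs(n[1])*8+3.25+gap)
if __name__=="__main__":
    a,b,st,sgn=map(float,sys.argv[1:5]); q=np.array([float(v) for v in sys.argv[5:7]])
    for ph in np.r_[np.arange(a,b,st*sgn),b]:
        n=pos(ph,sgn); d=n-q; q=n; print(round(ph),n.round(1),"dx %.2f dy %.2f"%(d[1]/100,d[0]/100))
E
python3 path.py 113 207 9.5 1 12 37; echo; python3 path.py 25 207 10 1 34 -15
```

```text
113 [ 6.7 30. ] dx -0.07 dy -0.05
122 [ 1.8 30.8] dx 0.01 dy -0.05
132 [-3.4 30.6] dx -0.00 dy -0.05
142 [-8.8 29.1] dx -0.01 dy -0.05
151 [-14.   26.4] dx -0.03 dy -0.05
160 [-18.6  22.5] dx -0.04 dy -0.05
170 [-22.3  17.4] dx -0.05 dy -0.04
180 [-24.9  11.6] dx -0.06 dy -0.03
189 [-26.7   9. ] dx -0.03 dy -0.02
198 [-28.4   6.1] dx -0.03 dy -0.02
207 [-29.6   3. ] dx -0.03 dy -0.01

25 [29.3 -3.7] dx 0.11 dy -0.05
35 [30.2  0.4] dx 0.04 dy 0.01
45 [30.2  5.1] dx 0.05 dy 0.00
55 [29.1 10.1] dx 0.05 dy -0.01
65 [26.8 15.1] dx 0.05 dy -0.02
75 [23.3 19.6] dx 0.05 dy -0.04
85 [18.5 23.5] dx 0.04 dy -0.05
95 [14.2 26.3] dx 0.03 dy -0.04
105 [10.3 28.7] dx 0.02 dy -0.04
115 [ 5.7 30.2] dx 0.02 dy -0.05
125 [ 0.5 30.8] dx 0.01 dy -0.05
135 [-5.1 30.2] dx -0.01 dy -0.06
145 [-10.7  28.2] dx -0.02 dy -0.06
155 [-16.   24.9] dx -0.03 dy -0.05
165 [-20.5  20.2] dx -0.05 dy -0.04
175 [-23.8  14.4] dx -0.06 dy -0.03
185 [-26.   10.1] dx -0.04 dy -0.02
195 [-27.8   7.3] dx -0.03 dy -0.02
205 [-29.3   3.7] dx -0.04 dy -0.02
207 [-29.6   3. ] dx -0.01 dy -0.00
```

step_arm:
  plan:
    - {"dx": 0, "dy": 0, "dz": 0.15, "rx": 0, "ry": 0, "rz": 0, "claw": 1}
    - {"dx": 0, "dy": 0, "dz": 0.15, "rx": 0, "ry": 0, "rz": 0, "claw": 1}
    - {"dx": 0, "dy": 0, "dz": 0.13, "rx": 0, "ry": 0, "rz": 0, "claw": 1}
    - {"dx": 0, "dy": 0, "dz": 0, "rx": 0, "ry": 0, "rz": 0, "claw": 1}

```text
time_s: 4.1
ee_pos: [0.4984, 0.1622, 0.0592]
eef_rot: [-3.141, 0.0, 1.521]
force: [0.0, 0.9, 0.3]
grip_width: 0.0008
grip_force: 0.0
```

step_arm:
  plan:
    - {"dx": -0.05, "dy": -0.03, "dz": 0, "rx": 0, "ry": 0, "rz": 0, "claw": 1}
    - {"dx": -0.02, "dy": -0.02, "dz": 0, "rx": 0, "ry": 0, "rz": 0, "claw": 1}
    - {"dx": 0.01, "dy": -0.05, "dz": 0, "rx": 0, "ry": 0, "rz": 0, "claw": 1}
    - {"dx": 0, "dy": -0.05, "dz": 0, "rx": 0, "ry": 0, "rz": 0, "claw": 1}
    - {"dx": -0.01, "dy": -0.05, "dz": 0, "rx": 0, "ry": 0, "rz": 0, "claw": 1}
    - {"dx": -0.03, "dy": -0.05, "dz": 0, "rx": 0, "ry": 0, "rz": 0, "claw": 1}
    - {"dx": -0.04, "dy": -0.05, "dz": 0, "rx": 0, "ry": 0, "rz": 0, "claw": 1}
    - {"dx": 0, "dy": 0, "dz": 0, "rx": 0, "ry": 0, "rz": 0, "claw": 1}

```text
time_s: 4.9
ee_pos: [0.4672, 0.1494, 0.0594]
eef_rot: [-3.141, 0.0, 1.52]
force: [-0.0, -0.4, -0.7]
grip_width: 0.0003
grip_force: 0.0
```

step_arm:
  plan:
    - {"dx": -0.05, "dy": -0.04, "dz": 0, "rx": 0, "ry": 0, "rz": 0, "claw": 1}
    - {"dx": -0.06, "dy": -0.03, "dz": 0, "rx": 0, "ry": 0, "rz": 0, "claw": 1}
    - {"dx": -0.03, "dy": -0.02, "dz": 0, "rx": 0, "ry": 0, "rz": 0, "claw": 1}
    - {"dx": -0.03, "dy": -0.02, "dz": 0, "rx": 0, "ry": 0, "rz": 0, "claw": 1}
    - {"dx": -0.03, "dy": -0.01, "dz": 0, "rx": 0, "ry": 0, "rz": 0, "claw": 1}
    - {"dx": 0, "dy": 0, "dz": 0, "rx": 0, "ry": 0, "rz": 0, "claw": 1}

```text
time_s: 5.5
ee_pos: [0.4547, 0.1301, 0.0594]
eef_rot: [-3.141, 0.0, 1.52]
force: [-0.3, -0.1, -0.3]
grip_width: 0.0005
grip_force: 0.3
```

```bash
python3 look.py n2
```

```text
tool rel stud, guide axes mm -29.912356662042022 2.6092654783964098 0.04242104107856613
```

View pics/n2.png

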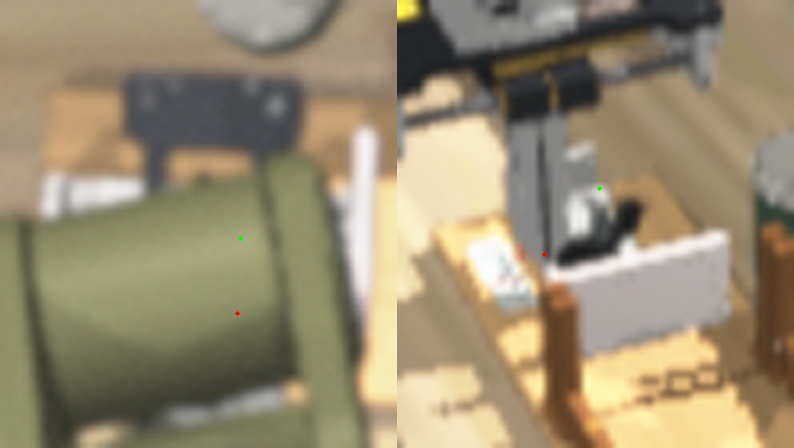

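The nut has turned as planned: in the scene view the wings run from the finger at (555,255) to (640,205), about 27°/207°. Next I lift over the cap and go behind the other wing.

step_arm:
  plan:
    - {"dx": 0.04, "dy": 0, "dz": 0, "rx": 0, "ry": 0, "rz": 0, "claw": 1}
    - {"dx": 0, "dy": 0, "dz": -0.2, "rx": 0, "ry": 0, "rz": 0, "claw": 1}
    - {"dx": 0, "dy": 0, "dz": -0.25, "rx": 0, "ry": 0, "rz": 0, "claw": 1}
    - {"dx": 0, "dy": 0, "dz": 0, "rx": 0, "ry": 0, "rz": 0, "claw": 1}
    - {"dx": -0.1, "dy": 0.32, "dz": 0, "rx": 0, "ry": 0, "rz": 0, "claw": 1}
    - {"dx": -0.1, "dy": 0.32, "dz": 0, "rx": 0, "ry": 0, "rz": 0, "claw": 1}
    - {"dx": 0, "dy": 0, "dz": 0, "rx": 0, "ry": 0, "rz": 0, "claw": 1}
    - {"dx": 0, "dy": 0, "dz": 0.2, "rx": 0, "ry": 0, "rz": 0, "claw": 1}
    - {"dx": 0, "dy": 0, "dz": 0.25, "rx": 0, "ry": 0, "rz": 0, "claw": 1}
    - {"dx": 0, "dy": 0, "dz": 0, "rx": 0, "ry": 0, "rz": 0, "claw": 1}

```text
time_s: 6.6
ee_pos: [0.5159, 0.1112, 0.0563]
eef_rot: [-3.136, 0.001, 1.52]
force: [-0.2, 0.7, -0.1]
grip_width: 0.0004
grip_force: 0.0
```

```bash
python3 look.py n3; python3 path.py 27 210 10 1 34 -14
```

```text
tool rel stud, guide axes mm 32.06085385484493 -13.433764823646554 0.03933494499905135
27 [29.6 -3. ] dx 0.11 dy -0.04
37 [30.3  1.3] dx 0.04 dy 0.01
47 [30.1  6.1] dx 0.05 dy -0.00
57 [28.8 11.1] dx 0.05 dy -0.01
67 [26.2 16. ] dx 0.05 dy -0.03
77 [22.4 20.5] dx 0.04 dy -0.04
87 [17.4 24.1] dx 0.04 dy -0.05
97 [13.5 26.8] dx 0.03 dy -0.04
107 [ 9.5 29. ] dx 0.02 dy -0.04
117 [ 4.7 30.5] dx 0.01 dy -0.05
127 [-0.6 30.8] dx 0.00 dy -0.05
137 [-6.3 29.9] dx -0.01 dy -0.06
147 [-11.8  27.7] dx -0.02 dy -0.06
157 [-17.  24.] dx -0.04 dy -0.05
167 [-21.2  19.1] dx -0.05 dy -0.04
177 [-24.3  13.2] dx -0.06 dy -0.03
187 [-26.4   9.6] dx -0.04 dy -0.02
197 [-28.2   6.6] dx -0.03 dy -0.02
207 [-29.6   3. ] dx -0.04 dy -0.01
210 [-29.9   1.7] dx -0.01 dy -0.00
```

step_arm:
  plan:
    - {"dx": 0.06, "dy": -0.02, "dz": -0.02, "rx": 0, "ry": 0, "rz": 0, "claw": 1}
    - {"dx": 0.04, "dy": -0.01, "dz": 0, "rx": 0, "ry": 0, "rz": 0, "claw": 1}
    - {"dx": 0.04, "dy": 0.01, "dz": 0, "rx": 0, "ry": 0, "rz": 0, "claw": 1}
    - {"dx": 0.05, "dy": 0, "dz": 0, "rx": 0, "ry": 0, "rz": 0, "claw": 1}
    - {"dx": 0.05, "dy": -0.01, "dz": 0, "rx": 0, "ry": 0, "rz": 0, "claw": 1}
    - {"dx": 0.05, "dy": -0.03, "dz": 0, "rx": 0, "ry": 0, "rz": 0, "claw": 1}
    - {"dx": 0.04, "dy": -0.04, "dz": 0, "rx": 0, "ry": 0, "rz": 0, "claw": 1}
    - {"dx": 0.04, "dy": -0.05, "dz": 0, "rx": 0, "ry": 0, "rz": 0, "claw": 1}
    - {"dx": 0.03, "dy": -0.04, "dz": 0, "rx": 0, "ry": 0, "rz": 0, "claw": 1}
    - {"dx": 0.02, "dy": -0.04, "dz": 0, "rx": 0, "ry": 0, "rz": 0, "claw": 1}

```text
time_s: 7.7
ee_pos: [0.4969, 0.1546, 0.0615]
eef_rot: [3.141, -0.0, 1.52]
force: [1.2, -1.0, 0.0]
grip_width: 0.0006
grip_force: 0.9
```

step_arm:
  plan:
    - {"dx": 0.01, "dy": -0.05, "dz": 0, "rx": 0, "ry": 0, "rz": 0, "claw": 1}
    - {"dx": 0, "dy": -0.05, "dz": 0, "rx": 0, "ry": 0, "rz": 0, "claw": 1}
    - {"dx": -0.01, "dy": -0.06, "dz": 0, "rx": 0, "ry": 0, "rz": 0, "claw": 1}
    - {"dx": -0.02, "dy": -0.06, "dz": 0, "rx": 0, "ry": 0, "rz": 0, "claw": 1}
    - {"dx": -0.04, "dy": -0.05, "dz": 0, "rx": 0, "ry": 0, "rz": 0, "claw": 1}
    - {"dx": -0.05, "dy": -0.04, "dz": 0, "rx": 0, "ry": 0, "rz": 0, "claw": 1}
    - {"dx": -0.06, "dy": -0.03, "dz": 0, "rx": 0, "ry": 0, "rz": 0, "claw": 1}
    - {"dx": -0.04, "dy": -0.02, "dz": 0, "rx": 0, "ry": 0, "rz": 0, "claw": 1}
    - {"dx": -0.03, "dy": -0.02, "dz": 0, "rx": 0, "ry": 0, "rz": 0, "claw": 1}
    - {"dx": -0.04, "dy": -0.01, "dz": 0, "rx": 0, "ry": 0, "rz": 0, "claw": 1}

```text
time_s: 8.7
ee_pos: [0.4565, 0.1281, 0.0614]
eef_rot: [-3.141, -0.0, 1.52]
force: [0.6, 1.6, 0.1]
grip_width: 0.0006
grip_force: 1.1
```

```bash
python3 look.py n4
```

```text
tool rel stud, guide axes mm -28.02304007468374 0.6905637174008672 0.044389343931634906
```

View pics/n4.png

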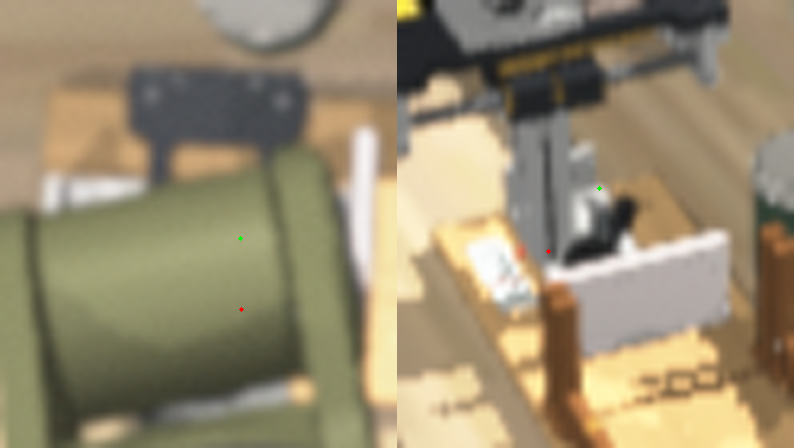

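The wings have swung on to roughly 32° past zero (scene view: hub at about (600,220), wing at (625,210)). Now I retract and move behind the tab.

step_arm:
  plan:
    - {"dx": 0.05, "dy": -0.03, "dz": 0, "rx": 0, "ry": 0, "rz": 0, "claw": 1}
    - {"dx": 0, "dy": 0, "dz": -0.3, "rx": 0, "ry": 0, "rz": 0, "claw": 1}
    - {"dx": 0, "dy": 0, "dz": -0.3, "rx": 0, "ry": 0, "rz": 0, "claw": 1}
    - {"dx": 0.35, "dy": 0.1, "dz": 0, "rx": 0, "ry": 0, "rz": 0, "claw": 1}
    - {"dx": 0.35, "dy": 0.1, "dz": 0, "rx": 0, "ry": 0, "rz": 0, "claw": 1}
    - {"dx": 0.28, "dy": 0.11, "dz": 0, "rx": 0, "ry": 0, "rz": 0, "claw": 1}
    - {"dx": 0, "dy": 0, "dz": 0, "rx": 0, "ry": 0, "rz": 0, "claw": 1}
    - {"dx": 0, "dy": 0, "dz": 0, "rx": 0, "ry": 0, "rz": 0, "claw": 1}

```text
time_s: 9.6
ee_pos: [0.4895, 0.23, 0.1209]
eef_rot: [-3.141, 0.001, 1.521]
force: [-1.1, -0.7, 0.4]
grip_width: 0.0004
grip_force: 0.0
```

```bash
python3 look.py n5
```

```text
tool rel stud, guide axes mm 0.24304980102974988 104.05951146570509 0.10391340194205302
```

View pics/n5.png

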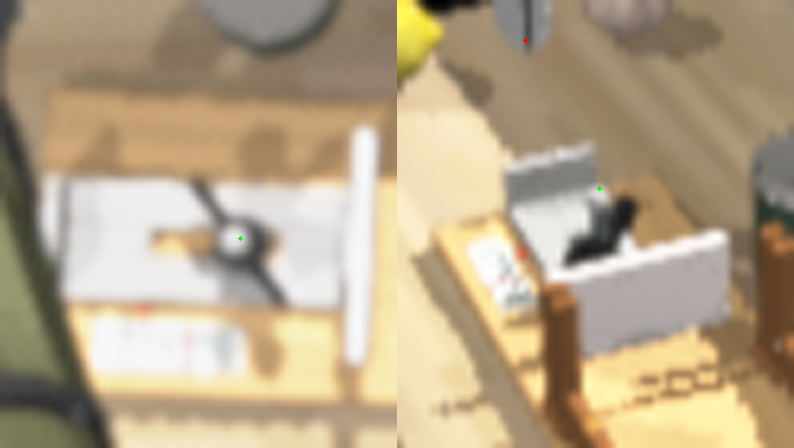

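The top view shows the wings from (197,182) to (283,302), so the nut is about +38° (+0.65 rad) and loose. The plate has not moved. Next I lower behind the tab and push.

step_arm:
  plan:
    - {"dx": 0, "dy": 0, "dz": 0.25, "rx": 0, "ry": 0, "rz": 0, "claw": 1}
    - {"dx": 0, "dy": 0, "dz": 0.25, "rx": 0, "ry": 0, "rz": 0, "claw": 1}
    - {"dx": 0, "dy": 0, "dz": 0.2, "rx": 0, "ry": 0, "rz": 0, "claw": 1}
    - {"dx": 0, "dy": 0, "dz": 0, "rx": 0, "ry": 0, "rz": 0, "claw": 1}
    - {"dx": -0.05, "dy": 0, "dz": 0, "rx": 0, "ry": 0, "rz": 0, "claw": 1}
    - {"dx": -0.03, "dy": 0, "dz": 0, "rx": 0, "ry": 0, "rz": 0, "claw": 1}
    - {"dx": -0.02, "dy": 0, "dz": 0, "rx": 0, "ry": 0, "rz": 0, "claw": 1}
    - {"dx": -0.02, "dy": 0, "dz": 0, "rx": 0, "ry": 0, "rz": 0, "claw": 1}
    - {"dx": -0.02, "dy": 0, "dz": 0, "rx": 0, "ry": 0, "rz": 0, "claw": 1}
    - {"dx": -0.02, "dy": 0, "dz": 0, "rx": 0, "ry": 0, "rz": 0, "claw": 1}

```text
time_s: 10.7
ee_pos: [0.4893, 0.2138, 0.0518]
eef_rot: [3.141, -0.0, 1.52]
force: [0.7, 1.8, -0.0]
grip_width: 0.0006
grip_force: 0.8
```

step_arm:
  plan:
    - {"dx": -0.02, "dy": 0, "dz": 0, "rx": 0, "ry": 0, "rz": 0, "claw": 1}
    - {"dx": -0.02, "dy": 0, "dz": 0, "rx": 0, "ry": 0, "rz": 0, "claw": 1}
    - {"dx": -0.02, "dy": 0, "dz": 0, "rx": 0, "ry": 0, "rz": 0, "claw": 1}
    - {"dx": -0.02, "dy": 0, "dz": 0, "rx": 0, "ry": 0, "rz": 0, "claw": 1}
    - {"dx": -0.02, "dy": 0, "dz": 0, "rx": 0, "ry": 0, "rz": 0, "claw": 1}
    - {"dx": -0.02, "dy": 0, "dz": 0, "rx": 0, "ry": 0, "rz": 0, "claw": 1}
    - {"dx": 0, "dy": 0, "dz": 0, "rx": 0, "ry": 0, "rz": 0, "claw": 1}

```text
time_s: 11.4
ee_pos: [0.4885, 0.2015, 0.0514]
eef_rot: [-3.141, 0.0, 1.52]
force: [0.1, 0.5, -0.2]
grip_width: 0.0005
grip_force: 0.0
```

```bash
python3 look.py n6
```

```text
tool rel stud, guide axes mm 0.5374203069061462 75.48160211214736 0.034371301816160015
```

View pics/n6.png

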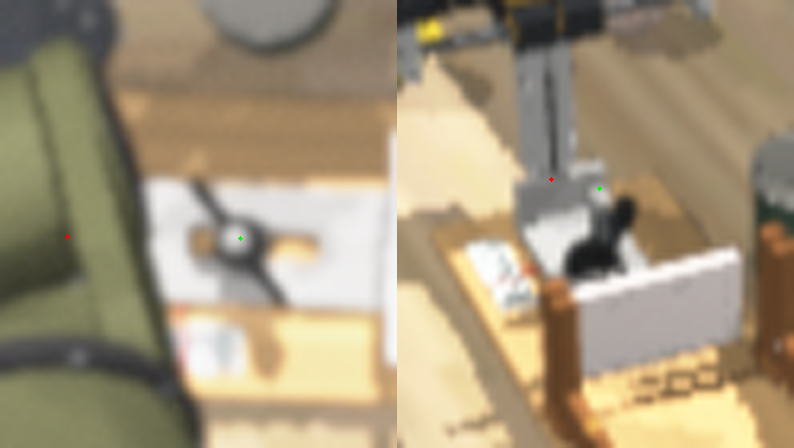

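```bash
cat > setg.py <<'E'
import pickle,sys; from h import *
g=np.load("g.npy")
def meas(c):
    X=cloud(c); d=X[...,:2]-g[:2]; co,si=np.cos(g[2]),np.sin(g[2]); gx=co*d[...,0]+si*d[...,1]; gy=-si*d[...,0]+co*d[...,1]; z=X[...,2]
    m=(abs(gx)<.044)&(z>.055)&(z<.085)&(gy>-.03)&(gy<.03)
    # brightness centroid at plate height
    V,U=np.mgrid[:420,:560]; I=c["img"].astype(float).min(2)
    return m.sum(), np.median(gy[m])+.02, gy[m].mean()+.02
if __name__=="__main__":
    for n in sys.argv[1:]: print(n,meas(pickle.load(open(n,"rb"))))
E
python3 setg.py top.pkl topn.pkl scene.pkl scenen.pkl
python3 - <<'E'
import pickle; from h import *
a=pickle.load(open("top.pkl","rb"))["img"];b=pickle.load(open("topn.pkl","rb"))["img"]
for (v,h) in((227,8),(247,8)):
  T=a[v:v+h,255:267]; r=cv2.matchTemplate(b[v:v+h,250:290],T,cv2.TM_CCOEFF_NORMED)[0]; k=r.argmax(); y=r[k-1:k+2]; print(k+250-255+ (y[0]-y[2])/(2*(y[0]-2*y[1]+y[2])),r[k])
c=pickle.load(open("top.pkl","rb")); print("mm per px",c["fx"], (np.linalg.norm(ray(c,260,240,.068)-ray(c,261,240,.068))))
E
```

```text
top.pkl (np.int64(123), np.float64(0.032620980699839014), np.float64(0.03279424851945058))
topn.pkl (np.int64(115), np.float64(0.01641186145806195), np.float64(0.01650211226684403))
scene.pkl (np.int64(108), np.float64(0.026325205803528054), np.float64(0.026566686929607033))
scenen.pkl (np.int64(112), np.float64(0.010397982514847887), np.float64(0.010540732511157272))
6.105921261012554 0.975967
5.564133554697037 0.66389096
mm per px 479.1852188001056 0.002615650941850241
```

Run:
```python
import pickle; from h import *
g=np.load("g.npy")
for n in("top","topn","scene","scenen"):
    c=pickle.load(open(n+".pkl","rb")); X=cloud(c); d=X[...,:2]-g[:2]; co,si=np.cos(g[2]),np.sin(g[2]); gx=co*d[...,0]+si*d[...,1]; gy=-si*d[...,0]+co*d[...,1]; z=X[...,2]
    for s in(-1,1):
        m=(abs(gx-.055*s)<.012)&(z>.086)&(z<.102)&(gy>-.06)&(gy<-.01); print(n,s,m.sum(),gy[m].mean(),gx[m].mean(),z[m].mean(), gy[m].min(), gy[m].max())
c=pickle.load(open("topn.pkl","rb")); im=c["img"][205:275,225:295,::-1]; cv2.imwrite("pics/p.png",cv2.resize(im,None,fx=8,fy=8,interpolation=cv2.INTER_CUBIC))
```

```text
top -1 38 -0.03330590434859237 -0.05521948503400289 0.09474059095796925 -0.04335534626360323 -0.02269071464586058
top 1 34 -0.03441878402986588 0.051808020738185225 0.09461705382558729 -0.04319230156857703 -0.024873828210567606
topn -1 38 -0.03331154412679732 -0.05522364673157574 0.09347767932716787 -0.04336288217479234 -0.022669433573775398
topn 1 35 -0.03415725674318206 0.05158596955412916 0.09484833700575257 -0.04324378678631413 -0.0248979695527447
scene -1 26 -0.03784239715278455 -0.05809061192481361 0.09057390100718553 -0.04720522614324121 -0.023839487873625186
scene 1 25 -0.039365468828195034 0.05208992801851919 0.09037485792212195 -0.05306455884647361 -0.02826506124544605
scenen -1 27 -0.03744277583470241 -0.05815284262901915 0.09025114361665182 -0.04837532177177816 -0.025603553467551908
scenen 1 27 -0.03912453485516531 0.05133808382391522 0.09039116357996972 -0.04819889527598602 -0.02859306259296206
```

View pics/p.png

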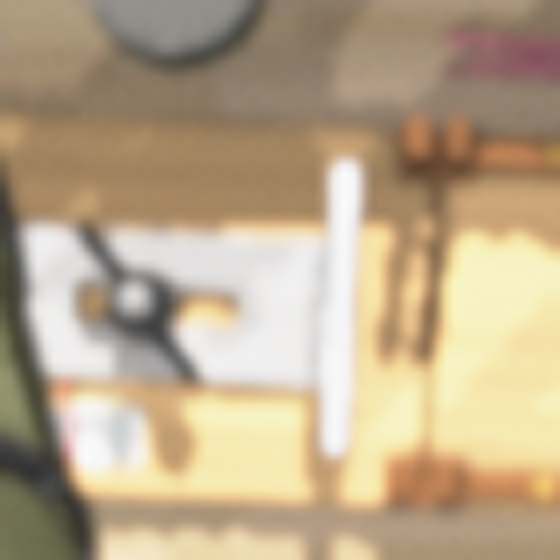

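The crop of the top view shows the plate at x≈343 and the post notches at about 430. Corrected for the posts' offset, the setting is about 15 mm, so I push 3 mm more and then back off.

step_arm:
  plan:
    - {"dx": -0.01, "dy": 0, "dz": 0, "rx": 0, "ry": 0, "rz": 0, "claw": 1}
    - {"dx": -0.01, "dy": 0, "dz": 0, "rx": 0, "ry": 0, "rz": 0, "claw": 1}
    - {"dx": -0.01, "dy": 0, "dz": 0, "rx": 0, "ry": 0, "rz": 0, "claw": 1}
    - {"dx": 0, "dy": 0, "dz": 0, "rx": 0, "ry": 0, "rz": 0, "claw": 1}
    - {"dx": 0, "dy": 0, "dz": 0, "rx": 0, "ry": 0, "rz": 0, "claw": 1}
    - {"dx": 0.1, "dy": 0, "dz": 0, "rx": 0, "ry": 0, "rz": 0, "claw": 1}
    - {"dx": 0.05, "dy": 0, "dz": -0.2, "rx": 0, "ry": 0, "rz": 0, "claw": 1}
    - {"dx": 0.3, "dy": 0, "dz": -0.4, "rx": 0, "ry": 0, "rz": 0, "claw": 1}
    - {"dx": 0, "dy": 0, "dz": 0, "rx": 0, "ry": 0, "rz": 0, "claw": 1}

```text
time_s: 12.4
ee_pos: [0.4926, 0.2472, 0.1162]
eef_rot: [3.135, -0.004, 1.522]
force: [0.4, -0.0, -0.3]
grip_width: 0.0004
grip_force: 0.0
```

```bash
python3 look.py n7; python3 setg.py topn.pkl scenen.pkl
python3 - <<'E'
import pickle; from h import *
c=pickle.load(open("topn.pkl","rb")); im=c["img"][205:275,205:295,::-1]; cv2.imwrite("pics/p2.png",cv2.resize(im,None,fx=8,fy=8,interpolation=cv2.INTER_CUBIC))
E
```

```text
tool rel stud, guide axes mm 2.5474724437509537 121.39141557958573 0.09921387747867665
topn.pkl (np.int64(122), np.float64(0.013951697030533923), np.float64(0.014151361466124121))
scenen.pkl (np.int64(109), np.float64(0.007346819366370135), np.float64(0.007473715099079899))
```

View pics/p2.png

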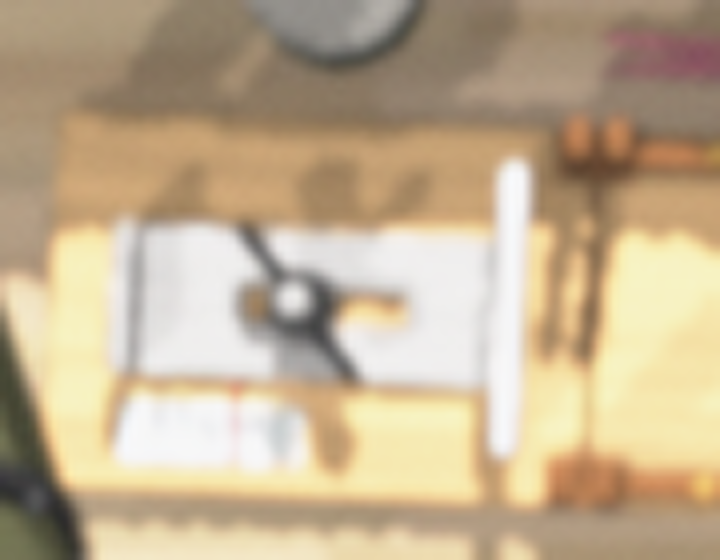

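The pointer (238,387) now stands at the red line (236,410–450), so the setting is 12 mm. Next comes the clockwise stroke; with the stop moved, the whole circle is free.

```bash
python3 -c "
from path import pos
print(pos(40,-1,25,10))"; python3 path.py 38 -246 10 -1 15 34
```

```text
[ 1.53024535 37.06942028]
38 [ 9.1 29. ] dx -0.05 dy -0.06
28 [14.5 26. ] dx -0.03 dy 0.05
18 [19.2 21.7] dx -0.04 dy 0.05
8 [23.  16.3] dx -0.05 dy 0.04
-2 [25.4 10.8] dx -0.05 dy 0.02
-12 [27.3  8.2] dx -0.03 dy 0.02
-22 [28.9  4.9] dx -0.03 dy 0.02
-32 [30.   0.9] dx -0.04 dy 0.01
-42 [30.3 -3.7] dx -0.05 dy 0.00
-52 [29.6 -8.6] dx -0.05 dy -0.01
-62 [ 27.7 -13.6] dx -0.05 dy -0.02
-72 [ 24.5 -18.3] dx -0.05 dy -0.03
-82 [ 20.1 -22.4] dx -0.04 dy -0.04
-92 [ 15.1 -25.5] dx -0.03 dy -0.05
-102 [ 11.6 -28. ] dx -0.02 dy -0.04
-112 [  7.2 -29.9] dx -0.02 dy -0.04
-122 [  2.1 -30.8] dx -0.01 dy -0.05
-132 [ -3.4 -30.6] dx 0.00 dy -0.06
-142 [ -9.1 -29. ] dx 0.02 dy -0.06
-152 [-14.5 -26. ] dx 0.03 dy -0.05
-162 [-19.2 -21.7] dx 0.04 dy -0.05
-172 [-23.  -16.3] dx 0.05 dy -0.04
-182 [-25.4 -10.8] dx 0.05 dy -0.02
-192 [-27.3  -8.2] dx 0.03 dy -0.02
-202 [-28.9  -4.9] dx 0.03 dy -0.02
-212 [-30.   -0.9] dx 0.04 dy -0.01
-222 [-30.3   3.7] dx 0.05 dy -0.00
-232 [-29.6   8.6] dx 0.05 dy 0.01
-242 [-27.7  13.6] dx 0.05 dy 0.02
-246 [-26.5  15.5] dx 0.02 dy 0.01
```

step_arm:
  plan:
    - {"dx": -0.3, "dy": 0, "dz": 0, "rx": 0, "ry": 0, "rz": 0, "claw": 1}
    - {"dx": -0.3, "dy": 0, "dz": 0, "rx": 0, "ry": 0, "rz": 0, "claw": 1}
    - {"dx": -0.22, "dy": -0.01, "dz": 0, "rx": 0, "ry": 0, "rz": 0, "claw": 1}
    - {"dx": 0, "dy": 0, "dz": 0, "rx": 0, "ry": 0, "rz": 0, "claw": 1}
    - {"dx": 0, "dy": 0, "dz": 0, "rx": 0, "ry": 0, "rz": 0, "claw": 1}

```text
time_s: 13.0
ee_pos: [0.4853, 0.1617, 0.1108]
eef_rot: [-3.141, 0.0, 1.519]
force: [-0.5, 0.4, -0.3]
grip_width: 0.0006
grip_force: 0.0
```

```bash
python3 look.py n8; python3 -c "
from station import telemetry; print(telemetry.get_obs()['ee_pos'])"
```

```text
tool rel stud, guide axes mm -0.7705906129714 35.615380815489225 0.09378127493331585
[0.48541421 0.16244647 0.11100452]
```

step_arm:
  plan:
    - {"dx": 0, "dy": 0, "dz": 0.2, "rx": 0, "ry": 0, "rz": 0, "claw": 1}
    - {"dx": 0, "dy": 0, "dz": 0.2, "rx": 0, "ry": 0, "rz": 0, "claw": 1}
    - {"dx": 0, "dy": 0, "dz": 0.11, "rx": 0, "ry": 0, "rz": 0, "claw": 1}
    - {"dx": -0.01, "dy": 0.02, "dz": 0, "rx": 0, "ry": 0, "rz": 0, "claw": 1}
    - {"dx": -0.03, "dy": 0.04, "dz": 0, "rx": 0, "ry": 0, "rz": 0, "claw": 1}
    - {"dx": -0.03, "dy": 0.04, "dz": 0, "rx": 0, "ry": 0, "rz": 0, "claw": 1}
    - {"dx": -0.03, "dy": 0.05, "dz": 0, "rx": 0, "ry": 0, "rz": 0, "claw": 1}
    - {"dx": -0.04, "dy": 0.05, "dz": 0, "rx": 0, "ry": 0, "rz": 0, "claw": 1}
    - {"dx": -0.05, "dy": 0.04, "dz": 0, "rx": 0, "ry": 0, "rz": 0, "claw": 1}
    - {"dx": 0, "dy": 0, "dz": 0, "rx": 0, "ry": 0, "rz": 0, "claw": 1}

```text
time_s: 14.1
ee_pos: [0.5091, 0.141, 0.0606]
eef_rot: [3.141, 0.0, 1.519]
force: [-0.2, -0.6, -0.1]
grip_width: 0.0007
grip_force: 0.0
```

```bash
python3 look.py n9; python3 setg.py scenen.pkl
```

```text
tool rel stud, guide axes mm 23.96449025299356 16.025197101590166 0.043582196854106615
scenen.pkl (np.int64(114), np.float64(0.007562052127401832), np.float64(0.007778356821813846))
```

step_arm:
  plan:
    - {"dx": -0.05, "dy": 0.02, "dz": 0, "rx": 0, "ry": 0, "rz": 0, "claw": 1}
    - {"dx": -0.03, "dy": 0.02, "dz": 0, "rx": 0, "ry": 0, "rz": 0, "claw": 1}
    - {"dx": -0.03, "dy": 0.01, "dz": 0, "rx": 0, "ry": 0, "rz": 0, "claw": 1}
    - {"dx": -0.04, "dy": 0.01, "dz": 0, "rx": 0, "ry": 0, "rz": 0, "claw": 1}
    - {"dx": -0.05, "dy": 0, "dz": 0, "rx": 0, "ry": 0, "rz": 0, "claw": 1}
    - {"dx": -0.05, "dy": -0.01, "dz": 0, "rx": 0, "ry": 0, "rz": 0, "claw": 1}
    - {"dx": -0.05, "dy": -0.02, "dz": 0, "rx": 0, "ry": 0, "rz": 0, "claw": 1}
    - {"dx": -0.05, "dy": -0.03, "dz": 0, "rx": 0, "ry": 0, "rz": 0, "claw": 1}
    - {"dx": -0.04, "dy": -0.04, "dz": 0, "rx": 0, "ry": 0, "rz": 0, "claw": 1}
    - {"dx": 0, "dy": 0, "dz": 0, "rx": 0, "ry": 0, "rz": 0, "claw": 1}

```text
time_s: 15.2
ee_pos: [0.5021, 0.1023, 0.0605]
eef_rot: [-3.141, 0.0, 1.52]
force: [0.4, 0.0, -0.0]
grip_width: 0.0006
grip_force: 0.0
```

```bash
python3 look.py n10; python3 setg.py scenen.pkl
```

```text
tool rel stud, guide axes mm 18.671594696911892 -22.895455490730527 0.04348795531657746
scenen.pkl (np.int64(143), np.float64(0.008299410382516253), np.float64(0.016205139589494523))
```

step_arm:
  plan:
    - {"dx": -0.03, "dy": -0.04, "dz": 0, "rx": 0, "ry": 0, "rz": 0, "claw": 1}
    - {"dx": -0.02, "dy": -0.04, "dz": 0, "rx": 0, "ry": 0, "rz": 0, "claw": 1}
    - {"dx": -0.02, "dy": -0.04, "dz": 0, "rx": 0, "ry": 0, "rz": 0, "claw": 1}
    - {"dx": -0.01, "dy": -0.05, "dz": 0, "rx": 0, "ry": 0, "rz": 0, "claw": 1}
    - {"dx": 0, "dy": -0.06, "dz": 0, "rx": 0, "ry": 0, "rz": 0, "claw": 1}
    - {"dx": 0.02, "dy": -0.06, "dz": 0, "rx": 0, "ry": 0, "rz": 0, "claw": 1}
    - {"dx": 0.03, "dy": -0.05, "dz": 0, "rx": 0, "ry": 0, "rz": 0, "claw": 1}
    - {"dx": 0.04, "dy": -0.05, "dz": 0, "rx": 0, "ry": 0, "rz": 0, "claw": 1}
    - {"dx": 0.05, "dy": -0.03, "dz": 0, "rx": 0, "ry": 0, "rz": 0, "claw": 1}
    - {"dx": 0, "dy": 0, "dz": 0, "rx": 0, "ry": 0, "rz": 0, "claw": 1}

```text
time_s: 16.3
ee_pos: [0.4604, 0.1117, 0.0604]
eef_rot: [-3.141, 0.0, 1.521]
force: [-0.0, -0.5, -0.4]
grip_width: 0.0007
grip_force: 0.0
```

```bash
python3 look.py n11; python3 setg.py scenen.pkl
```

```text
tool rel stud, guide axes mm -23.352859645051172 -15.456680676347416 0.04338951742400273
scenen.pkl (np.int64(111), np.float64(0.007208508402025729), np.float64(0.007535392330388621))
```

step_arm:
  plan:
    - {"dx": 0.05, "dy": -0.02, "dz": 0, "rx": 0, "ry": 0, "rz": 0, "claw": 1}
    - {"dx": 0.03, "dy": -0.02, "dz": 0, "rx": 0, "ry": 0, "rz": 0, "claw": 1}
    - {"dx": 0.03, "dy": -0.02, "dz": 0, "rx": 0, "ry": 0, "rz": 0, "claw": 1}
    - {"dx": 0.04, "dy": -0.01, "dz": 0, "rx": 0, "ry": 0, "rz": 0, "claw": 1}
    - {"dx": 0.04, "dy": 0, "dz": 0, "rx": 0, "ry": 0, "rz": 0, "claw": 1}
    - {"dx": 0.05, "dy": 0.01, "dz": 0, "rx": 0, "ry": 0, "rz": 0, "claw": 1}
    - {"dx": 0.05, "dy": 0.02, "dz": 0, "rx": 0, "ry": 0, "rz": 0, "claw": 1}
    - {"dx": 0, "dy": 0, "dz": 0, "rx": 0, "ry": 0, "rz": 0, "claw": 1}

```text
time_s: 17.2
ee_pos: [0.4585, 0.141, 0.0604]
eef_rot: [-3.141, -0.0, 1.521]
force: [-0.2, 0.1, 0.0]
grip_width: 0.0001
grip_force: 0.4
```

```bash
python3 look.py n12; python3 setg.py scenen.pkl
```

```text
tool rel stud, guide axes mm -26.593009502444684 13.674093991052736 0.04339027236511924
scenen.pkl (np.int64(112), np.float64(0.007221289895595045), np.float64(0.007471682746748448))
```

step_arm:
  plan:
    - {"dx": -0.02, "dy": -0.05, "dz": 0, "rx": 0, "ry": 0, "rz": 0, "claw": 1}
    - {"dx": -0.02, "dy": -0.05, "dz": 0, "rx": 0, "ry": 0, "rz": 0, "claw": 1}
    - {"dx": 0, "dy": 0, "dz": -0.2, "rx": 0, "ry": 0, "rz": 0, "claw": 1}
    - {"dx": 0, "dy": 0, "dz": -0.4, "rx": 0, "ry": 0, "rz": 0, "claw": 1}
    - {"dx": 0, "dy": 0, "dz": -0.4, "rx": 0, "ry": 0, "rz": 0, "claw": 1}
    - {"dx": 0.4, "dy": 0, "dz": -0.1, "rx": 0, "ry": 0, "rz": 0, "claw": 1}
    - {"dx": 0.4, "dy": 0, "dz": 0, "rx": 0, "ry": 0, "rz": 0, "claw": 1}
    - {"dx": 0.4, "dy": 0, "dz": 0, "rx": 0, "ry": 0, "rz": 0, "claw": 1}
    - {"dx": 0.2, "dy": 0, "dz": 0, "rx": 0, "ry": 0, "rz": 0, "claw": 1}
    - {"dx": 0, "dy": 0, "dz": 0, "rx": 0, "ry": 0, "rz": 0, "claw": 1}

```text
time_s: 18.3
ee_pos: [0.4547, 0.2783, 0.1702]
eef_rot: [-3.141, -0.0, 1.523]
force: [-0.2, -0.4, -0.5]
grip_width: 0.0003
grip_force: 0.0
```

```bash
python3 look.py n13; python3 setg.py topn.pkl scenen.pkl
python3 - <<'E'
import pickle; from h import *
from station import viewer
g=np.load("g.npy")
for n in("top","topn"):
    c=pickle.load(open(n+".pkl","rb")); k=6; im=cv2.resize(c["img"],None,fx=k,fy=k,interpolation=cv2.INTER_CUBIC).max(2).astype(float)
    # darkness on ring r=20..30 mm at wing height, averaged for opposite wings
    best=[]
    for a in np.radians(np.arange(0,180,3)):
        v=[]
        for s in(0,np.pi):
            for r in(.016,.020,.024,.028):
                w=g2w(g,(r*np.cos(a+s),.062+r*np.sin(a+s),.055)); q=(px(c,w)[0]+.5)*k; v.append(im[int(q[1]),int(q[0])])
        best.append(np.mean(v))
    b=np.array(best); o=b.argsort()[:5]; print(n,[(int(i*3-180),int(b[i])) for i in o])
c=pickle.load(open("topn.pkl","rb")); a=pickle.load(open("top.pkl","rb"))
d=cv2.absdiff(a["img"],c["img"]).max(2)
for nm,(l,t,r,b) in dict(tin=(235,191,262,217),peg=(284,210,308,217),lemon=(132,242,156,267)).items(): print(nm,np.median(d[t:b,l:r]))
E
```

```text
tool rel stud, guide axes mm -36.72110839473233 150.65379135069946 0.1532189496502105
topn.pkl (np.int64(119), np.float64(0.013781328453929476), np.float64(0.013922278983056376))
scenen.pkl (np.int64(112), np.float64(0.007196221943176772), np.float64(0.007632469062515487))
top [(-66, 106), (-63, 113), (-69, 114), (-60, 134), (-72, 141)]
topn [(-63, 103), (-60, 112), (-66, 114), (-69, 133), (-57, 134)]
tin 17.0
peg 4.0
lemon 93.0
```

```bash
python3 -c "
from station import hand_in; print(hand_in())"
```

```text
the job is handed in; nothing more can be done
None
```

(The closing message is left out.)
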